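One screw cup off the nested stack

ROBOT

A 6-joint arm with a two-finger parallel gripper is mounted at the origin on the work surface. World frame = base frame: x ahead of the robot, y to its left, z up, the work surface at z = 0. Lengths are in m, angles in rad, forces in N, time in s.
With the tool pointing down it reaches from about 0.3 to 0.875 m from the base axis. Payload 6.4 kg.
Tool frame: the origin (TCP) lies at the very end of the fingers, on their centre line; the grasp point (between the pads) lies 19 mm behind it; z points along the fingers, y is the line along which they close (so a half turn about z gives the same grasp; the last joint's range is limited). The gripper opens to 85 mm and grips with 20 to 120 N. Pads are 22 mm wide; open, the fingers measure 114 mm over their backs; the gripper's body (76 mm by 85 mm) begins 54 mm behind the grasp point. The pads swing forward as they close: fully open they stand 13 mm farther back than shut.
Start: joints at [-1.414, 0.181, 1.607, -0, 1.354, -0.206], TCP at [0.204, -0.538, 0.231] pointing down, gripper open.
Joint ranges: [-2.99, 2.99], [-0.89, 2.07], [0.3, 2.58], [-1.14, 4.28], [0, 2.63], [-3.12, 3.12]. Speed limits (rad/s): [2.57, 2.57, 3.01, 3.14, 3.14, 3.14].

INTERFACE

Orientations are given as a unit quaternion [w, x, y, z].
In Python, from bench import ctrl, camera, calibration, order, outline_of gives the robot as it stands.
- The arm moves only by the tool move_arm, never from a script. Its argument "series" is a list that holds one entry, the list of rows, each a list of 5 numbers: the opening, from 0 (shut) to 1 (fully open), then the shift along the tool's x, y, z in mm, then the turn about the tool's z in rad. A call has exactly 10 rows; each row is the pose to reach, as a shift and turn from the pose commanded when the call began, along the tool's axes at that moment; what a row does not reach only later rows make up. A row lasts 1/12 s, in which the tool goes at most 41.7 mm and 7.16 degrees, less where a joint would pass 70% of its speed; a pose out of reach is approached as far as the arm can. A call with a gripper value outside its range is refused whole. The fingers move at their own pace and stop on an object; the grip force is fixed at half the most. Time passes only in rows, so rows that repeat a pose let the fingers close, or fill a call up. It gives the time, the measured TCP pose, the force, the opening and the grip force at its end, in the units of the state.
- ctrl.get_obs(): the state, without advancing time (a new reading comes with each control period).
- camera(name): name is "scene" or "top" or "wrist"; returns (picture, depth): 420x560x3 uint8, blue, green, red; 420x560 float32, m along the optical axis (not along the pixel's ray), 0 where there is no reading.
- calibration(name): a dict with "intrinsics" (3x3 intrinsics, pixels), "rvec" (rotation vector, rad) and "tvec" (3), from world to camera coordinates, as OpenCV has them. Camera axes: x right, y down, z forward; pixel columns grow to the right and rows downward; lengths in m; the calibration is good to about 2 mm. A picture is of the moment at which its call begins: read the wrist's pose just before it. calibration takes no time and is no camera call; for the wrist camera it gives the pose at the moment of the call.
- order.hand_in(): hands the job in; it is judged then, once.
Trained networks look in the newest picture that a camera, given by its name, has taken for a name from the list of things; names that differ only in an ending like _2 or _b are one class to them, and where a whole thing is asked for, a point or a joint stands for the part that bears it (a point fixed in the world has none). Each returns a list of dicts, best first, with "conf" (0 to 1); they miss things now and then, are a little off and sometimes report something else, mostly with a low value. They report only what shows in the picture. A call takes as long as a camera call.
- outline_of(target, camera): "region" (420x560 bool, what is visible of it) and "bbox" ([centre column, centre row, width, height] in pixels, round what is visible of it).
The state is a dict: "time_s": time; "q": joint angles; "dq": joint speeds; "joint_efforts": joint torques, N m; "eef_pos": TCP position; "eef_rot": TCP orientation; "wrist_force": force on the tool from outside, world axes, zero at the start; "torque": the same for the moment, N m; "opening": opening from 0.0 (shut) to 1.0 (fully open); "grasp_force": force on a finger pad.
Only numpy, scipy, OpenCV 4.12 (cv2) and the standard library are available. Lean on these libraries where they do the work, as an engineer would, in place of code of your own. Each camera call takes 0.05 s, during which the arm holds its last target. There are 200 camera calls.

TASK

Lift just the top blue screw cup off the nested blue stack, without bringing up the cup below it, and set it down upright in the empty compartment of the wooden caddy, letting go only once it stands there. Leave the rest of the blue stack nested where it is, and leave the red stack alone.

Things in the scene. Friction and masses are not known exactly. Their poses are not given: they have to be found in the camera images.
- blue_top: Top cup of three nested blue screw cups, 52 mm tall, about 45 g, empty. Origin: centre of its underside; z up. Round: foot 35 mm wide, 44 at height 26 mm, flaring to a straight band 56 mm wide from height 32 up to the rim at 52; wall 2 mm. Cups nest loosely, 26 mm apart in height: its underside starts 52 mm and rim 104 mm above the work surface; its band is all above the next cup's rim.
- blue_next: Second cup of the blue stack, same shape and origin as the top cup, whose foot sits loosely in it. Its underside starts 26 mm and its rim 78 mm above the work surface; it rests in a third blue cup, which stands on the work surface. To stay where it is.
- red_top: Upper of two nested red cups of the same shape, origin and nesting as the blue ones: a separate stack, rim 78 mm above the work surface. Not wanted, to be left alone.
- empty_place (a point): Floor centre of the empty compartment (93 along x by 98 mm along y) of a fixed wooden caddy, 204 x 110 mm, rim 16 mm high. This floor is 6 mm above the work surface. The point's x axis points away from the other compartment, which holds a grey screw box 66 x 76 mm, top 32 mm above the work surface, centred 102 mm away along -x; z up.

How it is judged:
By the outcome, as a careful person would: the job done as asked, in the order asked, and still so for the second after the job is handed in, with the robot touching nothing.
It also fails if it takes over 40 s, if anything falls off the work surface, if the arm or the gripper's body presses on something with over 40 N, if the wrist force passes 120 N, or if a joint passes its speed limit or range.

## Working session

There is one attempt and no reset: what is moved stays moved. The work goes in short steps, Python scripts to look and compute and a tool call to move; the robot and the scene stay as the last step left them, time stands still between calls to the robot, and variables do not carry over. Pictures are saved under pics/ and viewed, at most 10 in all, crops included, and the job is handed in when it is done.

Besides the shell and the picture viewer there is one more tool, called after "Emit:" in YAML: its name, and indented under it one key for each argument. move_arm: Moves the arm, as the interface text tells. Its arguments: {"type":"object","properties":{"series":{"type":"array","items":{"type":"array","items":{"type":"array","items":{"type":"number"}}}}},"required":["series"]}

```bash
mkdir -p pics
cat > h.py <<'E'
import numpy as np, cv2
from bench import ctrl, camera, calibration, order, outline_of
def cloud(name, depth, cal=None):
    c=cal or calibration(name); K=np.array(c["intrinsics"]).reshape(3,3)
    R=cv2.Rodrigues(np.array(c["rvec"],float))[0]; t=np.array(c["tvec"],float).ravel()
    v,u=np.mgrid[:depth.shape[0],:depth.shape[1]]
    P=np.stack([(u-K[0,2])/K[0,0]*depth,(v-K[1,2])/K[1,1]*depth,depth],-1)
    W=(P-t)@R; W[depth<=0]=np.nan
    return W
def circ(p):
    A=np.c_[2*p,np.ones(len(p))]; s=np.linalg.lstsq(A,(p**2).sum(1),rcond=None)[0]
    return s[:2],np.sqrt(s[2]+s[0]**2+s[1]**2)
E
python3 - <<'E'
from h import *
for n in ("top","scene"):
    im,d=camera(n); cv2.imwrite(f"pics/{n}0.png",im); W=cloud(n,d); np.save(n+"0.npy",W)
    for t in ("blue_top","blue_next","red_top","empty_place"):
        try:
            for o in outline_of(t,n)[:3]:
                w=W[o["region"]]; w=w[~np.isnan(w[:,0])]
                print(n,t,round(o["conf"],2),np.round(o["bbox"]),np.round(np.median(w,0),3),np.round(w[:,2].max(),3))
                if t in("blue_top","red_top"):
                    z=np.percentile(w[:,2],98); r=w[np.abs(w[:,2]-z)<.004]
                    print("  rim",len(r),z,circ(r[:,:2]), cv2.minEnclosingCircle(r[:,:2].astype(np.float32)))
        except Exception as e: print(n,t,e)
s=ctrl.get_obs(); print(s["time_s"],s["eef_pos"],s["eef_rot"],s["opening"],s["wrist_force"])
E
```

```text
top blue_top 0.69 [271. 212.  32.  35.] [0.555 0.006 0.08 ] 0.107
  rim 104 0.10500609986413895 (array([0.55148541, 0.00603473]), np.float64(0.02658609990299714)) ((0.5516848564147949, 0.0062154196202754974), 0.027944331988692284)
top blue_top 0.27 [130. 223. 114. 122.] [0.551 0.266 0.008] 0.037
  rim 844 0.03209088601043052 (array([0.51049067, 0.29612972]), np.float64(0.027530638395087296)) ((0.5107811093330383, 0.29571184515953064), 0.0472804456949234)
top empty_place 0.66 [129. 222. 114. 123.] [0.552 0.266 0.008] 0.037
scene blue_top 0.88 [287. 203.  34.  29.] [0.543 0.007 0.09 ] 0.106
  rim 131 0.10497153152376516 (array([0.55039995, 0.00531195]), np.float64(0.026570158412542483)) ((0.5500072240829468, 0.006419654004275799), 0.028868865221738815)
scene blue_next 0.77 [288. 222.  31.  19.] [ 0.572 -0.005  0.068] 0.08
scene red_top 0.69 [160. 260.  34.  38.] [ 0.547 -0.23   0.063] 0.081
  rim 169 0.07913938153827534 (array([ 0.55725725, -0.22942759]), np.float64(0.026686452526911045)) ((0.5569977164268494, -0.22969484329223633), 0.028912106528878212)
scene empty_place 0.63 [401. 201.  60.  79.] [0.562 0.259 0.009] 0.035
0.5 [ 0.2040844  -0.53755358  0.23125892] [-2.79241710e-05  9.83588111e-01  1.80428456e-01 -1.01319635e-05] 1.0033225883908954 [-0.11265457 -0.78126532  0.4255875 ]
```

View pics/top0.png

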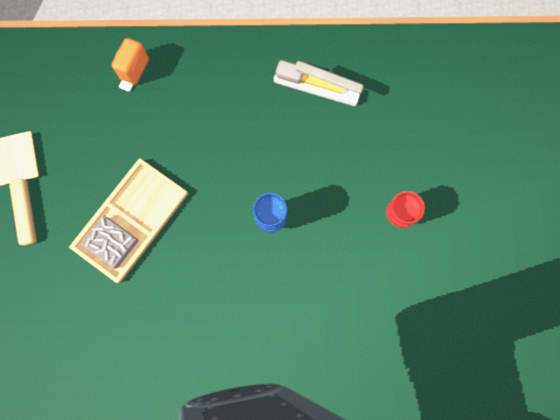

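View pics/scene0.png

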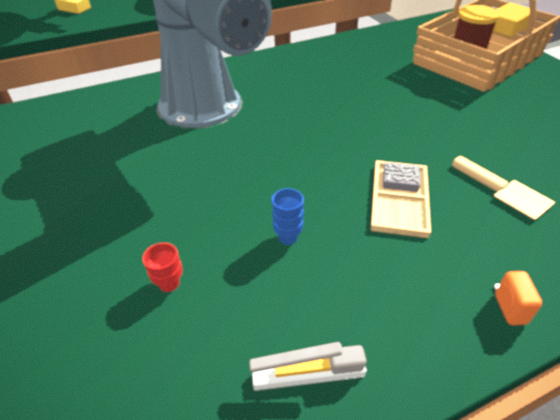

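The top view shows the blue stack at (271,212), the red one at (405,209), and the caddy at (129,221). Its empty compartment is towards the upper right at (147,197), and the grey box is at (108,242). The rim heights and radii match the sizes given. Next I'll fit the caddy.

```bash
cat > caddy.py <<'E'
from h import *
def fit(W):
    m=(abs(W[...,0]-.551)<.14)&(abs(W[...,1]-.266)<.14)
    rim=W[m&(abs(W[...,2]-.016)<.004)]; box=W[m&(W[...,2]>.027)&(W[...,2]<.036)]
    al=W[m&(W[...,2]>.004)&(W[...,2]<.04)]
    r=cv2.minAreaRect(rim[:,:2].astype(np.float32)); b=cv2.minAreaRect(box[:,:2].astype(np.float32))
    return r,b,len(rim),al
E
python3 - <<'E'
from caddy import *
for n in("top","scene"):
    W=np.load(n+"0.npy"); r,b,k,al=fit(W); print(n,r,b,k)
    bp=cv2.boxPoints(r); e=bp[1]-bp[0]; f=bp[2]-bp[1]
    u=e if np.linalg.norm(e)>np.linalg.norm(f) else f; u/=np.linalg.norm(u); u=u if u[0]>0 else -u
    v=np.array([-u[1],u[0]]); c=np.array(r[0]); q=(al[:,:2]-c)@np.c_[u,v]
    print("u",u,"ang",np.degrees(np.arctan2(u[1],u[0])),"box+102",np.array(b[0])+.102*u)
    s=(abs(q[:,1])<.035)
    for i in np.arange(-.11,.11,.005):
        g=al[s&(q[:,0]>=i)&(q[:,0]<i+.005),2]
        if len(g): print(f"{i:.3f}:{np.median(g)*1000:.0f}",end=" ")
    print()
# aim
S=np.array([.204,-.5375,.2313]); X=np.array([.935,.354,0]);Y=np.array([.354,-.935,0]);Z=np.array([0,0,-1])
for T in ([.551,.006,.231],): d=np.array(T)-S; print([round(1000*d@a,1) for a in(X,Y,Z)])
E
```

```text
top ((0.5543380975723267, 0.2662121653556824), (0.11263366043567657, 0.20397979021072388), 54.29635238647461) ((0.5113939642906189, 0.29519933462142944), (0.07638183236122131, 0.06479252129793167), 54.06138610839844) 1438
u [ 0.8120464 -0.5835929] ang -35.703644 box+102 [0.59422269 0.23567286]
-0.105:15 -0.100:15 -0.095:6 -0.090:6 -0.085:28 -0.080:29 -0.075:29 -0.070:29 -0.065:29 -0.060:29 -0.055:28 -0.050:29 -0.045:29 -0.040:28 -0.035:29 -0.030:29 -0.025:27 -0.020:7 -0.015:6 -0.010:6 -0.005:13 0.000:13 0.005:6 0.010:6 0.015:6 0.020:6 0.025:6 0.030:6 0.035:6 0.040:6 0.045:6 0.050:6 0.055:6 0.060:6 0.065:6 0.070:6 0.075:6 0.080:6 0.085:6 0.090:6 0.095:16 0.100:16 0.105:5 
scene ((0.5517107844352722, 0.26549771428108215), (0.11046411842107773, 0.20824503898620605), 54.05351638793945) ((0.5110775232315063, 0.29460299015045166), (0.07485280185937881, 0.06787288933992386), 53.3929557800293) 947
u [ 0.80956566 -0.58702934] ang -35.94648 box+102 [0.59365322 0.234726  ]
-0.105:15 -0.100:17 -0.090:27 -0.085:28 -0.080:30 -0.075:30 -0.070:29 -0.065:30 -0.060:30 -0.055:29 -0.050:31 -0.045:30 -0.040:29 -0.035:30 -0.030:29 -0.025:24 -0.020:16 -0.015:7 -0.010:13 -0.005:14 0.000:11 0.005:6 0.010:7 0.015:6 0.020:6 0.025:6 0.030:6 0.035:7 0.040:6 0.045:6 0.050:6 0.055:6 0.060:7 0.065:6 0.070:7 0.075:6 0.080:7 0.085:7 0.090:14 0.095:16 0.100:11 
[np.float64(516.8), np.float64(-385.3), np.float64(0.3)]
```

Emit:
move_arm:
  series:
    - [[1,15,-11,0,0],[1,45,-33,0,0],[1,75,-56,0,0],[1,105,-78,0,0],[1,135,-101,0,0],[1,165,-123,0,0],[1,195,-145,0,0],[1,225,-168,0,0],[1,255,-190,0,0],[1,285,-212,0,0]]

```text
time_s: 1.33
eef_pos: [0.396, -0.2366, 0.2316]
eef_rot: [0.0, 0.984, 0.18, 0.0]
wrist_force: [0.7, 0.3, 0.5]
opening: 0.998
grasp_force: 0.0
```

Emit:
move_arm:
  series:
    - [[1,30,-22,0,0.1],[1,60,-45,0,0.2],[1,90,-67,0,0.3],[1,120,-90,0,0.4],[1,150,-112,0,0.5],[1,178,-133,0,0.6],[1,202,-151,0,0.7],[1,220,-164,0,0.8],[1,229,-171,0,0.9],[1,232,-173,0,0.99]]

```text
time_s: 2.17
eef_pos: [0.5516, 0.008, 0.2313]
eef_rot: [-0.0, 0.951, -0.31, 0.0]
wrist_force: [0.3, -0.2, 0.1]
opening: 1.002
grasp_force: 0.0
```

```bash
cat >> h.py <<'E'
def aim(T):
    from scipy.spatial.transform import Rotation as Ro
    s=ctrl.get_obs(); q=s["eef_rot"]; R=Ro.from_quat([q[1],q[2],q[3],q[0]]).as_matrix()
    print("t",round(s["time_s"],2),"tcp",np.round(s["eef_pos"],4),"y ang",round(np.degrees(np.arctan2(R[1,1],R[0,1])),1),"tilt",np.round(R[:,2],3),"q6",round(s["q"][5],2),"open",round(s["opening"],3),"grip",round(s["grasp_force"],1),"F",np.round(s["wrist_force"],1))
    print("shift",np.round(1000*R.T@(np.array(T)-s["eef_pos"]),1))
E
python3 - <<'E'
from h import *
aim([.551,.006,.080]); c=calibration("wrist"); im,d=camera("wrist"); cv2.imwrite("pics/w1.png",im)
W=cloud("wrist",d,c)
m=(abs(W[...,0]-.551)<.06)&(abs(W[...,1]-.006)<.06)&(abs(W[...,2]-.104)<.006)
print(m.sum(),circ(W[m][:,:2]),cv2.minEnclosingCircle(W[m][:,:2].astype(np.float32)),np.median(W[m][:,2]))
for n in("top",):
    im,d=camera(n);W=cloud(n,d)
E
```

```text
t 2.17 tcp [0.5516 0.008  0.2313] y ang -126.1 tilt [ 0.  0. -1.] q6 2.0 open 1.002 grip 0.0 F [ 0.3 -0.2  0.1]
shift [  0.7   2.  151.3]
527 (array([0.54998565, 0.00818543]), np.float64(0.026643595623479552)) ((0.5497661828994751, 0.008425964042544365), 0.027953844517469406) 0.10345421275569436
```

View pics/w1.png

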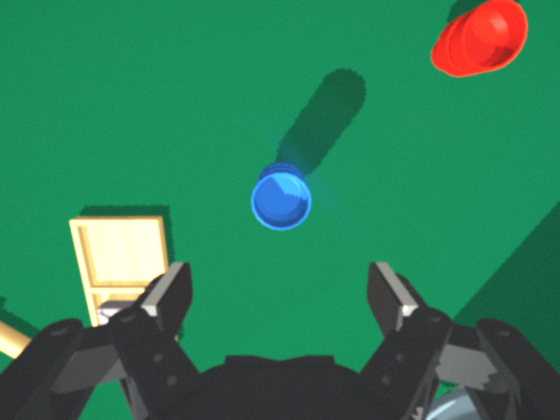

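The wrist view shows the blue rim at (281,200), centred between the fingers (midpoint column about 280). It measures (0.5505, 0.007) within 2 mm across the cameras. I'll descend and keep the fingertips above the next cup's rim at 78 mm.

Emit:
move_arm:
  series:
    - [[1,0,1,12,0],[1,0,1,32,0],[1,0,1,55,0],[1,0,1,80,0],[1,0,1,103,0],[1,0,1,122,0],[1,0,1,136,0],[1,0,1,146,0],[1,0,1,151,0],[1,0,1,151,0]]

```text
time_s: 3.1
eef_pos: [0.5492, 0.0047, 0.079]
eef_rot: [0.0, 0.951, -0.308, -0.001]
wrist_force: [-0.1, -0.0, 0.4]
opening: 1.001
grasp_force: 0.0
```

Emit:
move_arm:
  series:
    - [[0.85,0,0,0,0],[0.8,0,0,0,0],[0.75,0,0,0,0],[0.7,0,0,0,0],[0.65,0,0,0,0],[0.6,0,0,0,0],[0.55,0,0,0,0],[0.5,0,0,0,0],[0.5,0,0,0,0],[0.5,0,0,0,0]]

```text
time_s: 3.93
eef_pos: [0.5514, 0.0049, 0.0818]
eef_rot: [-0.0, 0.951, -0.308, 0.001]
wrist_force: [0.2, 0.6, 6.9]
opening: 0.643
grasp_force: 62.1
```

Run:
```python
from h import *
aim([.551,.006,.080]); im,d=camera("scene"); cv2.imwrite("pics/s2.png",cv2.resize(im[150:280,210:370],None,fx=4,fy=4))
```

```text
t 3.93 tcp [0.5514 0.0049 0.0818] y ang -125.9 tilt [ 0.003 -0.    -1.   ] q6 1.99 open 0.643 grip 62.1 F [0.2 0.6 6.9]
shift [-0.9 -0.6  1.8]
```

View pics/s2.png

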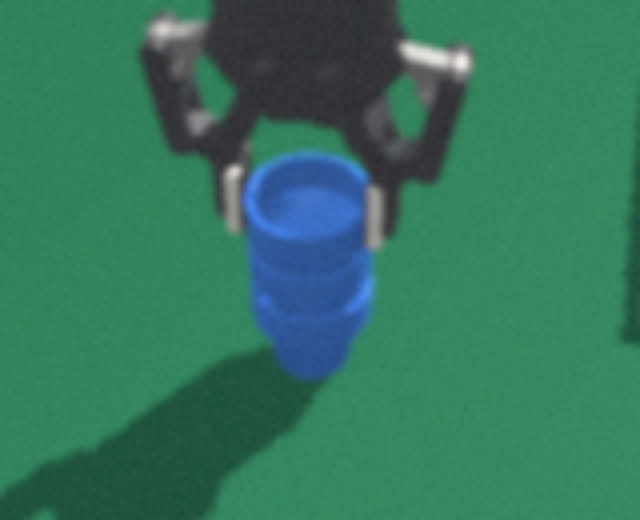

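The crop shows the pads on the top band, beside the rim at about (240,200) and (372,215), clear of the second cup's band. The opening of 0.643 is about 55 mm, which fits the cup. I'll lift gently and check.

Emit:
move_arm:
  series:
    - [[0.5,0,0,-2,0],[0.5,0,0,-5,0],[0.5,0,0,-9,0],[0.5,0,0,-14,0],[0.5,0,0,-20,0],[0.5,0,0,-27,0],[0.5,0,0,-35,0],[0.5,0,0,-41,0],[0.5,0,0,-45,0],[0.5,0,0,-45,0]]

```text
time_s: 4.82
eef_pos: [0.551, 0.0049, 0.1267]
eef_rot: [-0.0, 0.951, -0.308, 0.001]
wrist_force: [0.1, -0.9, -0.1]
opening: 0.639
grasp_force: 63.1
```

Run:
```python
from h import *
aim([.594,.236,.18]); im,d=camera("scene"); cv2.imwrite("pics/s3.png",cv2.resize(im[150:280,210:370],None,fx=4,fy=4))
for t in("blue_top","blue_next"):
    for o in outline_of(t,"scene")[:2]:
        w=cloud("scene",d)[o["region"]]; print(t,o["conf"],o["bbox"],np.nanpercentile(w[:,2],[3,50,97]))
```

```text
t 4.82 tcp [0.551  0.0049 0.1267] y ang -125.9 tilt [ 0.002 -0.    -1.   ] q6 1.99 open 0.639 grip 63.1 F [ 0.1 -0.9 -0.1]
shift [-100.8 -212.4  -53.3]
blue_top 0.71 [286.6, 189.6, 30.0, 36.0] [0.10279667 0.13339261 0.14955124]
blue_next 0.82 [289.2, 215.8, 29.6, 26.8] [0.05051134 0.06161922 0.07885342]
```

View pics/s3.png

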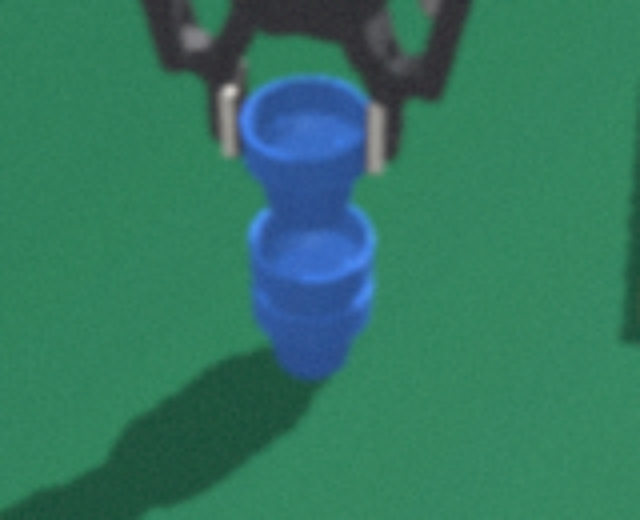

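Only the top cup came up. It hangs at (308,120) in the crop, with the two lower cups still nested at (312,290). The second cup's rim reads 79 mm, unchanged. I'll raise it and carry it over.

Emit:
move_arm:
  series:
    - [[0.5,0,0,-10,0],[0.5,0,0,-25,0],[0.5,-4,-8,-35,0],[0.5,-13,-27,-40,0],[0.5,-25,-53,-40,0],[0.5,-38,-80,-40,0],[0.5,-51,-107,-40,0],[0.5,-63,-133,-40,0],[0.5,-75,-158,-40,0],[0.5,-86,-181,-40,0]]

```text
time_s: 5.8
eef_pos: [0.5868, 0.2045, 0.1659]
eef_rot: [-0.0, 0.951, -0.308, 0.0]
wrist_force: [0.2, 0.2, 0.1]
opening: 0.636
grasp_force: 63.2
```

Emit:
move_arm:
  series:
    - [[0.5,-8,-17,0,0],[0.5,-12,-26,0,0],[0.5,-14,-31,0,0],[0.5,-14,-31,0,0],[0.5,-14,-31,20,0],[0.5,-14,-31,40,0],[0.5,-14,-31,55,0],[0.5,-14,-31,65,0],[0.5,-14,-31,70,0],[0.5,-14,-31,70,0]]

```text
time_s: 6.63
eef_pos: [0.5931, 0.2344, 0.0942]
eef_rot: [0.001, 0.951, -0.309, -0.001]
wrist_force: [0.1, -0.1, -1.0]
opening: 0.643
grasp_force: 63.2
```

Run:
```python
from h import *
aim([.594,.236,.036]); c=calibration("wrist"); im,d=camera("wrist"); cv2.imwrite("pics/w4.png",im)
im,d=camera("scene"); cv2.imwrite("pics/s4.png",cv2.resize(im[130:270,340:480],None,fx=4,fy=4))
W=cloud("scene",d)
for o in outline_of("blue_top","scene")[:2]:
    w=W[o["region"]]; z=np.nanpercentile(w[:,2],98); r=w[abs(w[:,2]-z)<.004]; print(o["conf"],o["bbox"],z,np.nanpercentile(w[:,2],2),circ(r[:,:2]))
```

```text
t 6.63 tcp [0.5931 0.2344 0.0942] y ang -126.0 tilt [-0.002 -0.001 -1.   ] q6 2.39 open 0.643 grip 63.2 F [ 0.1 -0.1 -1. ]
shift [-0.1 -2.  58.2]
0.7 [407.9, 179.6, 29.9, 32.5] 0.11830159850060908 0.019602668515895667 (array([0.59277955, 0.23376123]), np.float64(0.026546356655905327))
```

View pics/s4.png

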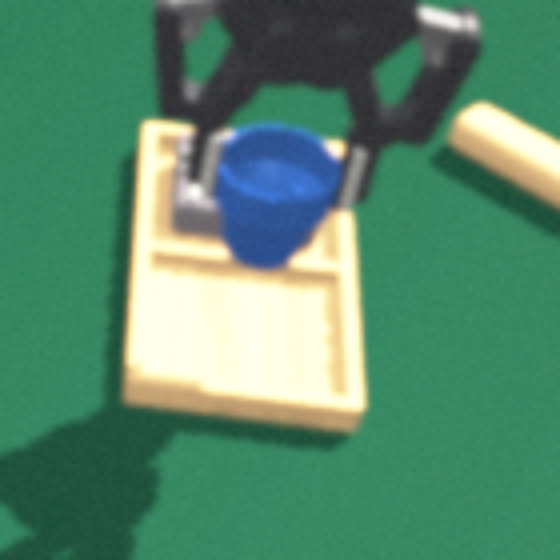

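The cup hangs upright over the empty compartment, rim measured at (0.593, 0.234, 0.118). It only overlaps the divider in the picture because of parallax. I'll lower it.

Emit:
move_arm:
  series:
    - [[0.5,0,-1,8,0],[0.5,0,-2,18,0],[0.5,0,-2,28,0],[0.5,0,-2,37,0],[0.5,0,-2,44,0],[0.5,0,-2,49,0],[0.5,0,-2,52,0],[0.5,0,-2,54,0],[0.5,0,-2,55,0],[0.5,0,-2,55,0]]

```text
time_s: 7.62
eef_pos: [0.595, 0.237, 0.0404]
eef_rot: [-0.0, 0.951, -0.308, 0.0]
wrist_force: [-0.4, 0.0, -0.5]
opening: 0.633
grasp_force: 63.2
```

Emit:
move_arm:
  series:
    - [[0.5,0,0,0.5,0],[0.5,0,0,1,0],[0.5,0,0,1.3,0],[0.5,0,0,1.6,0],[0.5,0,0,1.9,0],[0.5,0,0,2.2,0],[0.5,0,0,2.5,0],[0.5,0,0,2.5,0],[0.5,0,0,2.5,0],[0.5,0,0,2.5,0]]

```text
time_s: 8.45
eef_pos: [0.5948, 0.237, 0.0378]
eef_rot: [-0.0, 0.951, -0.308, -0.0]
wrist_force: [0.2, 0.1, -0.4]
opening: 0.644
grasp_force: 63.2
```

No contact yet, so I'll go on in small steps.

Emit:
move_arm:
  series:
    - [[0.5,0,0,0.3,0],[0.5,0,0,0.6,0],[0.5,0,0,0.9,0],[0.5,0,0,1.2,0],[0.5,0,0,1.5,0],[0.5,0,0,1.5,0],[0.5,0,0,1.5,0],[0.5,0,0,1.5,0],[0.5,0,0,1.5,0],[0.5,0,0,1.5,0]]

```text
time_s: 9.28
eef_pos: [0.5948, 0.237, 0.0363]
eef_rot: [-0.0, 0.951, -0.308, 0.0]
wrist_force: [-0.3, -0.5, -1.1]
opening: 0.641
grasp_force: 63.2
```

Emit:
move_arm:
  series:
    - [[0.5,0,0,0.2,0],[0.5,0,0,0.4,0],[0.5,0,0,0.6,0],[0.5,0,0,0.8,0],[0.5,0,0,1,0],[0.5,0,0,1,0],[0.5,0,0,1,0],[0.5,0,0,1,0],[0.5,0,0,1,0],[0.5,0,0,1,0]]

```text
time_s: 10.12
eef_pos: [0.595, 0.237, 0.0359]
eef_rot: [-0.0, 0.951, -0.308, 0.0]
wrist_force: [-2.2, -0.7, 5.8]
opening: 0.643
grasp_force: 63.8
```

Contact at 5.8 N, so the cup stands on the floor. I'll release it and then rise straight up.

Emit:
move_arm:
  series:
    - [[0.66,0,0,0,0],[0.7,0,0,0,0],[0.75,0,0,0,0],[0.8,0,0,0,0],[0.85,0,0,0,0],[0.9,0,0,0,0],[0.95,0,0,0,0],[1,0,0,0,0],[1,0,0,0,0],[1,0,0,0,0]]

```text
time_s: 10.95
eef_pos: [0.5948, 0.237, 0.0353]
eef_rot: [-0.0, 0.951, -0.308, 0.0]
wrist_force: [0.5, -0.1, -0.2]
opening: 1.0
grasp_force: 0.0
```

Emit:
move_arm:
  series:
    - [[1,0,0,-4,0],[1,0,0,-10,0],[1,0,0,-20,0],[1,0,0,-35,0],[1,0,0,-55,0],[1,0,0,-75,0],[1,0,0,-95,0],[1,0,0,-110,0],[1,0,0,-118,0],[1,0,0,-120,0]]

```text
time_s: 11.78
eef_pos: [0.5962, 0.2373, 0.1584]
eef_rot: [-0.001, 0.951, -0.308, 0.002]
wrist_force: [0.1, 0.7, -0.1]
opening: 1.003
grasp_force: 0.0
```

Run:
```python
from h import *
aim([.594,.236,.036]); ims=[]
im,d=camera("scene"); W=cloud("scene",d); cv2.imwrite("pics/s5.png",im)
for t in("blue_top","blue_next","red_top"):
  for o in outline_of(t,"scene")[:2]:
    w=W[o["region"]]; z=np.nanpercentile(w[:,2],98); r=w[abs(w[:,2]-z)<.004]; print(t,o["conf"],o["bbox"],z,circ(r[:,:2]))
```

```text
t 11.78 tcp [0.5962 0.2373 0.1584] y ang -125.9 tilt [ 0.004  0.001 -1.   ] q6 2.39 open 1.003 grip 0.0 F [ 0.1  0.7 -0.1]
shift [ -1.4   2.8 122.4]
blue_top 0.69 [404.2, 204.6, 32.2, 30.1] 0.05870346717881587 (array([0.59385599, 0.23625229]), np.float64(0.026657382890296344))
blue_next 0.77 [289.9, 213.8, 32.1, 32.2] 0.07877349175660085 (array([0.55026786, 0.00530878]), np.float64(0.026604473512542595))
red_top 0.72 [163.2, 259.4, 39.4, 31.9] 0.07913281570543862 (array([ 0.55741869, -0.22936664]), np.float64(0.026626595535838682))
```

View pics/s5.png

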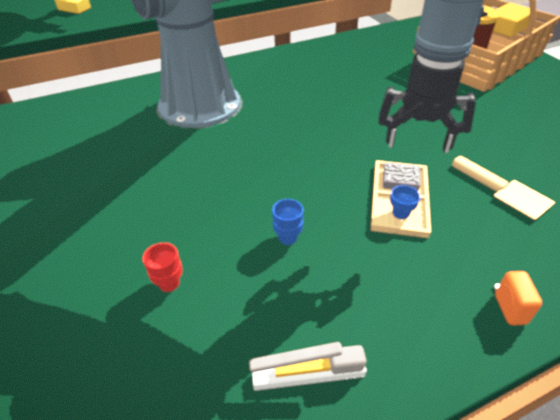

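The cup stands upright in the compartment at (404,204), with its rim at 58.7 mm and its centre at (0.594, 0.236). The blue stack at (289,220) and the red stack at (163,265) are where they were, and the gripper is clear.

```bash
python3 -c "
from bench import order; print(order.hand_in())"
```

```text
the job is handed in; nothing more can be done
None
```

The top blue cup now stands upright in the empty caddy compartment, the other two blue cups are still nested where they were, the red stack is untouched, and the job is handed in (about 12 s on the robot's clock).

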